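Serve a round roll with tongs

TASK

A customer at the shop counter has asked for the round roll. Pick up the tongs from their rest, take the round roll off the bread board with the tongs, never touching it with the gripper, and hold it up over the middle of the open takeaway carton, about a hand's breadth (10 cm) above its rim, so that the customer can see it is the right one. Leave the other pastries and everything else on the counter where they are, and finish while still holding the roll up in the tongs: do not put it down.

Things in the scene. Friction and masses are not known exactly. Their poses are not given: they have to be found in the camera images.
- tongs: Stainless spring tongs lying on edge: they open and close in the horizontal plane. 238 mm from hinge to tips; strips 4 mm thick, 26 mm high; 120 g. This body is the left (+y) arm with the hinge. Origin on the hinge axis at the underside (metal from z 0 to 26 mm); x along the middle line towards the tips, z up. A hanging ring reaches 32 mm behind the hinge. 109 mm over the outsides at the scoops.
- tongs_jaw: Right (-y) arm of the tongs, mirror image of the left, same origin; it turns up to 0.40 rad about the hinge as the tongs close. At rest the arms stand fully open against a stop; a spring pushes them apart, at the grip point with about 5 N open, 8 N squeezed to 30 mm over the outsides there.
- tongs_grip (a point): Grip point and about the centre of mass: on the middle line of the open tongs, 115 mm from the hinge, 13 mm above the underside. Here the tongs at rest are 54 mm over the outsides, strips nearly straight from 75 to 150 mm from the hinge. Squeezed to 50 mm they can be carried open; each mm less brings the scoops 1.9 mm nearer. A gripper opened past 54 mm drops them.
- tip_left (a point): Middle of the inner face of the left arm's scoop, a shallow hollow 26 mm high, 42 mm long, 216 mm from the hinge, 13 mm above the underside. An item is held with its centre midway between tip_left and tip_right. At rest these are 101 mm apart (90 mm between the scoops' inward-turned ends).
- tip_right (a point): The same point of the right arm's scoop.
- tongs_rest: White ceramic slab, 280 x 130 x 8 mm, no rim, fixed, on which the tongs lie. Origin at the centre of its underside, x along its length.
- board: Fixed wooden bread board on battens, 140 mm (x) by 390 mm (y), top 30 mm above the counter, no rim. Origin at the centre of the underside; x points away from the robot. Three pastries stand on it in a row along y, about 130 mm apart, in any order.
- round_roll: The round roll: crusty, firm, brown, 60 mm across, 42 mm high, sides upright from 10 to 27 mm above its underside, about 65 g, a cross cut on top. Origin at the centre of its underside, z up.
- roll_centre (a point): Middle of the round roll's upright sides, 19 mm above its underside.
- finger_roll: An oblong roll, 85 mm (x) by 42 mm (y) by 32 mm high, same crust. Stays on the board. Origin at the centre of its underside.
- square_pastry: A flat square pastry, 74 x 74 x 25 mm with a raised border, same crust. Stays on the board. Origin at the centre of its underside.
- carton: Open takeaway carton of brown card, 130 mm (x) by 150 mm (y) by 50 mm high, its lid flap folded back beyond its +x side down towards the counter; fixed. Origin at the centre of its underside.
- phone: Black phone lying on the counter on the robot's side of the board, 150 x 72 x 9 mm. Leave it.
- coin_dish: Grey coin dish on the robot's side of the board, 100 x 150 x 16 mm. Leave it.
- paper_cup: Paper cup 80 mm across, 100 mm high, beyond the board. Leave it.
- drink_bottle: Drink bottle 64 mm across, 205 mm high, beyond the board. Leave it.
- drink_can: Drink can 62 mm across, 115 mm high, beyond the board. Leave it.

How it is judged:
By the outcome, as a careful person would: the job done as asked, in the order asked, and still so for the second after the job is handed in, while the arm keeps its last pose, push and grip.
It also fails if it takes over 45 s, if anything falls off the work surface, if the arm or the gripper's body presses on something with over 40 N, if the wrist force passes 120 N, or if a joint passes its speed limit or range.

ROBOT

A 7-joint arm with a two-finger parallel gripper is mounted at the origin on the work surface. World frame = base frame: x ahead of the robot, y to its left, z up, the work surface at z = 0. Lengths are in m, angles in rad, forces in N, time in s.
With the tool pointing down it reaches from about 0.425 to 0.875 m from the base axis. Payload 4.7 kg.
Tool frame: the origin (TCP) lies on the front face of the gripper's body, between the roots of the fingers; the fingertips stand 73 mm ahead of it and the grasp point (between the pads) lies 54 mm ahead of it; z points along the fingers, y is the line along which they close (so a half turn about z gives the same grasp; the last joint's range is limited). The gripper opens to 85 mm and grips with 20 to 120 N. Pads are 22 mm wide; open, the fingers measure 114 mm over their backs; the gripper's body (76 mm by 85 mm) begins 54 mm behind the grasp point. The pads swing forward as they close: fully open they stand 13 mm farther back than shut.
Start: joints at [1.324, 0.321, -0.07, 1.45, 0.023, 1.371, -0.057], TCP at [0.168, -0.628, 0.304] pointing down, gripper open.
Joint ranges: [-2.86, 2.86], [-0.3, 2.09], [-1.38, 1.24], [0.06, 2.45], [-1.56, 4.7], [0.09, 2.05], [-2.69, 2.69]. Speed limits (rad/s): [2.57, 2.57, 3.14, 3.14, 3.14, 3.14, 3.14].

INTERFACE

Orientations are given as [roll, pitch, yaw] about the fixed x, y, z axes, in that order (R = Rz(yaw) Ry(pitch) Rx(roll)).
In Python, from rig import arm, vision gives the robot as it stands.
- The arm moves only by the tool move_arm, never from a script. Its argument "commands" is a list of rows, each an object of numbers: "tx", "ty", "tz": the shift along the tool's x, y, z in cm; "roll": the turn about the tool's z in rad; "claw": the opening, from 0 (shut) to 1 (fully open). A call has 1 to 8 rows; each row shifts and turns the commanded pose from where the row before left it, along the tool's axes as they then stand; what a row does not reach is not made up. A row lasts 1/12 s, in which the tool goes at most 41.7 mm and 7.16 degrees, less where a joint would pass 70% of its speed; a pose out of reach is approached as far as the arm can. A call is refused whole if a number of a shift passes 4.17 or a number of a turn 0.125, either way. A call with a gripper value outside its range is refused whole. The fingers move at their own pace and stop on an object; "grip_force" is the grip in N (left out, the last holds). Time passes only in rows, so rows that do not move let the fingers close. It gives the time, the measured TCP pose, the force, the opening and the grip force at its end, in the units of the state.
- arm.state(): the state, without advancing time (a new reading comes with each control period).
- vision.get_image(name): name is "side" or "top"; returns the picture (420x560x3 uint8, red, green, blue); there is no depth.
- vision.camera_info(name): a dict with "fx", "fy", "cx", "cy" (pixels), "k1" (the pictures are not rectified: a ray, as slopes to the right and down, at radius r is drawn at 1 + k1 r^2 times it, then the intrinsics apply), "view" (4x4, takes a point from world to camera coordinates). Camera axes: x right, y up, looking along -z (the intrinsics and any distortion apply to the point x, -y, -z); pixel columns grow to the right and rows downward; lengths in m; the calibration is good to about 2 mm. A picture is of the moment at which its call begins. camera_info takes no time and is no camera call.
- arm.job_done(): hands the job in; it is judged then, once.
The state is a dict: "t": time; "q": joint angles; "joint_velocities": joint speeds; "joint_efforts": joint torques, N m; "tool_pos": TCP position; "orientation": TCP orientation; "force": force on the tool from outside, world axes, zero at the start; "torque": the same for the moment, N m; "finger_gap": finger opening in m; "finger_force": force on a finger pad.
Only numpy, scipy, OpenCV 4.12 (cv2) and the standard library are available. Lean on these libraries where they do the work, as an engineer would, in place of code of your own. Each camera call takes 0.05 s, during which the arm holds its last target. There are 200 camera calls.

## Working session

There is one attempt and no reset: what is moved stays moved. The work goes in short steps, Python scripts to look and compute and a tool call to move; the robot and the scene stay as the last step left them, time stands still between calls to the robot, and variables do not carry over. Pictures are saved under pics/ and viewed, at most 10 in all, crops included, and the job is handed in when it is done.

Besides the shell and the picture viewer there is one more tool, called as name([rows], argument=value, ...), one row to a line, values as JSON. move_arm: Moves the arm, as the interface text tells. Its arguments: {"type":"object","properties":{"commands":{"type":"array"},"grip_force":{"type":"number"}},"required":["commands"]}

```bash
mkdir -p pics; ls; cat > h.py <<'E'
import numpy as np, cv2
from rig import arm, vision
def ray(name,u,v):
    c=vision.camera_info(name); V=np.array(c["view"])
    K=np.array([[c["fx"],0,c["cx"]],[0,c["fy"],c["cy"]],[0,0,1.]])
    p=cv2.undistortPoints(np.array([[[u,v]]],float),K,np.array([c["k1"],0,0,0]))[0,0] if 0 else None
    x=np.array([(u-c["cx"])/c["fx"],(v-c["cy"])/c["fy"]]);s=x.copy()
    for _ in range(20): s=x/(1+c["k1"]*(s@s))
    d=V[:3,:3].T@np.array([s[0],-s[1],-1.]); o=-V[:3,:3].T@V[:3,3]
    return o,d
def plane(name,u,v,z):
    o,d=ray(name,u,v); return o+d*(z-o[2])/d[2]
def proj(name,P):
    c=vision.camera_info(name); V=np.array(c["view"])
    p=V[:3,:3]@np.array(P)+V[:3,3]; s=np.array([p[0],-p[1]])/-p[2]
    s=s*(1+c["k1"]*(s@s)); return s[0]*c["fx"]+c["cx"],s[1]*c["fy"]+c["cy"]
def snap(name,f):
    im=vision.get_image(name); cv2.imwrite("pics/"+f,im[:,:,::-1]); return im
E
sed -i '/p=cv2.undistort/d' h.py
python3 - <<'E'
from h import *
for n in("top","side"):
    snap(n,n+"0.png"); o,d=ray(n,280,210); print(n,o,d,vision.camera_info(n)["k1"],vision.camera_info(n)["fx"])
s=arm.state(); print(s)
E
```

```text
pics
top [0.45717534 0.01085307 1.23714487] [ 0.09314133  0.01127567 -0.99559673] -0.07350402111387978 407.0743930089399
side [1.1457786  0.73395867 0.65671621] [-0.5333013  -0.66151784 -0.52777284] 0.005124231565320502 416.46346733655736
{'t': 0.1, 'q': array([ 1.32409008,  0.32174142, -0.07011202,  1.45156119,  0.02255887,
        1.37079731, -0.05687843]), 'joint_velocities': array([-0.0011617 , -0.00315399,  0.00109422, -0.00272518, -0.00214955,
       -0.00081331,  0.00042884]), 'joint_efforts': array([ 2.05219194e-04, -4.94876969e+01, -3.83865377e-01, -3.15210450e+01,
        1.30946230e-02,  7.40682328e-03,  4.18811157e-05]), 'tool_pos': array([ 0.16750319, -0.62767377,  0.3029337 ]), 'orientation': array([-3.13987257e+00,  4.48200740e-05,  2.60873588e-01]), 'force': array([-0.24905556, -0.13657147,  0.1787305 ]), 'torque': array([ 0.01170494,  0.04945917, -0.02211237]), 'finger_force': 0.0, 'finger_gap': 0.08535199533178528}
```

View pics/top0.png

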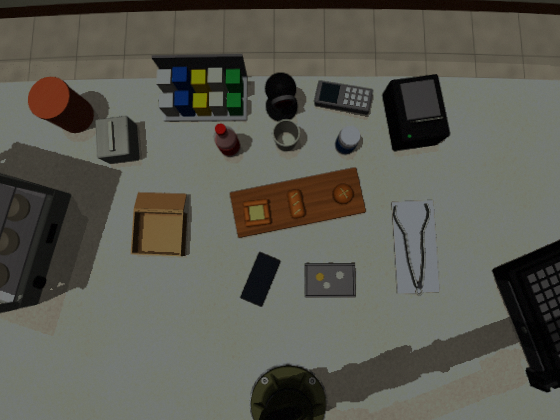

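View pics/side0.png

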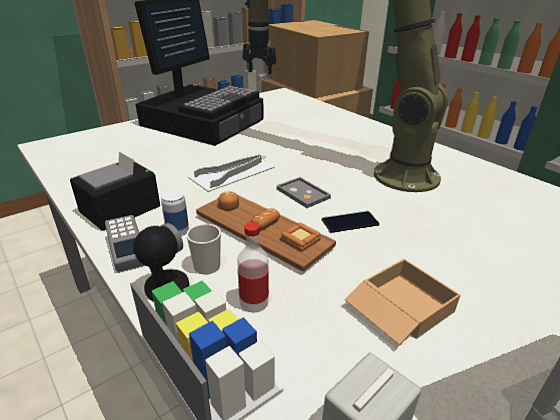

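The top view has x up and y left. The tongs lie on the white slab at about (413,245) with the hinge towards the robot at (419,288). The round roll is at (343,193), at the right end of the board, and the carton is at (160,233).

```bash
python3 - <<'E'
from h import *
im=cv2.imread("pics/top0.png"); g=cv2.cvtColor(im,cv2.COLOR_BGR2GRAY); hsv=cv2.cvtColor(im,cv2.COLOR_BGR2HSV)
def P(u,v,z): return plane("top",u,v,z).round(4)
# slab corners / tongs
R=np.zeros_like(g); R[196:298,388:442]=1
slab=((R>0)&(g>g[215,435]-12)).astype(np.uint8)
t=((R>0)&(g<85)).astype(np.uint8)
n,l,st,_=cv2.connectedComponentsWithStats(t); print(st[1:],g[215,435],g[215,450])
k=1+np.argmax(st[1:,4]); ys,xs=np.where(l==k)
for v in range(ys.min(),ys.max()+1,6):
    r=xs[ys==v]; a=P(r.min(),v,.034);b=P(r.max()+1,v,.034); print(v,r.min(),r.max(),a[:2],((a+b)/2)[:2],(a-b)[1].round(4))
print("ring",P(419,ys.max(),.021))
# roll and carton
def blob(u0,u1,v0,v1,cond,name):
    m=np.zeros_like(g);m[v0:v1,u0:u1]=cond[v0:v1,u0:u1]
    n,l,st,c=cv2.connectedComponentsWithStats(m);k=1+np.argmax(st[1:,4]);print(name,st[k],c[k]);return (l==k).astype(np.uint8)
print(hsv[193,343],hsv[193,320],hsv[230,145],hsv[193,290])
for i in (180,186,193,200,206): print([tuple(map(int,hsv[i,j])) for j in (325,331,337,343,349,355)])
big=cv2.resize(im[150:260,120:450],None,fx=2.4,fy=2.4,interpolation=cv2.INTER_CUBIC);cv2.imwrite("pics/crop.png",cv2.convertScaleAbs(big,alpha=1.6))
E
```

```text
[[391 203   1   4   4]
 [392 203  38  87 534]
 [393 230   1   6   6]
 [394 245   1   7   7]
 [425 248   1   1   1]
 [425 252   1   1   1]
 [395 260   1   5   5]
 [396 287   1   1   1]
 [415 291   1   1   1]
 [417 291   5   4   8]] 117 117
203 425 426 [ 0.5905 -0.4088] [ 0.5905  -0.41185] 0.0061
209 393 428 [ 0.5725 -0.3118] [ 0.5725  -0.36605] 0.1085
215 392 428 [ 0.5546 -0.3083] [ 0.55455 -0.364  ] 0.1114
221 392 426 [ 0.5368 -0.3079] [ 0.5367  -0.36045] 0.1051
227 399 424 [ 0.5189 -0.3283] [ 0.5188  -0.36735] 0.0781
233 402 422 [ 0.5011 -0.3369] [ 0.501   -0.36835] 0.0629
239 404 422 [ 0.4834 -0.3424] [ 0.4833  -0.37085] 0.0569
245 405 422 [ 0.4656 -0.3449] [ 0.4655  -0.37185] 0.0539
251 405 423 [ 0.448  -0.3445] [ 0.44785 -0.3729 ] 0.0568
257 406 423 [ 0.4304 -0.3471] [ 0.43025 -0.37395] 0.0537
263 407 423 [ 0.4128 -0.3496] [ 0.41265 -0.37495] 0.0507
269 409 422 [ 0.3952 -0.3552] [ 0.39505 -0.37605] 0.0417
275 411 422 [ 0.3776 -0.3607] [ 0.3775 -0.3786] 0.0358
281 412 421 [ 0.3601 -0.3633] [ 0.36   -0.3782] 0.0298
287 415 422 [ 0.3425 -0.3718] [ 0.34245 -0.3837 ] 0.0238
ring [ 0.3353 -0.3879  0.021 ]
[ 21 156  95] [ 12 191  80] [ 18 133 117] [ 13 214 106]
[(13, 187, 83), (13, 196, 74), (13, 193, 74), (12, 200, 74), (12, 195, 76), (13, 197, 79)]
[(12, 196, 82), (12, 191, 84), (12, 220, 66), (12, 219, 84), (12, 231, 53), (13, 199, 77)]
[(12, 189, 81), (12, 192, 81), (13, 231, 95), (21, 156, 95), (12, 223, 88), (12, 192, 77)]
[(13, 201, 75), (13, 198, 71), (12, 232, 66), (12, 217, 87), (12, 225, 60), (12, 191, 84)]
[(13, 193, 87), (12, 195, 85), (13, 192, 89), (13, 196, 87), (13, 198, 85), (12, 195, 81)]
```

View pics/crop.png

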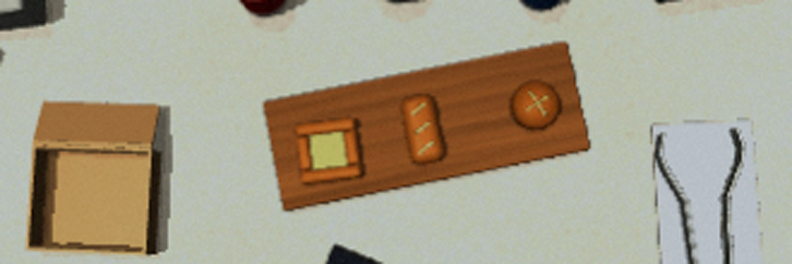

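The crop shows the roll at full-image (343.3,193.3), the board turned about +0.19 rad, and the carton rim centred near (158.8,232.5). The tongs come out at the right size (109 mm at the scoops, 54 mm at the grip), with the grip point at about (0.467,-0.372) and yaw about 0.075.

move_arm([
  {"roll": 0.093, "claw": 1},
  {"roll": 0.093},
  {"tx": 2.6, "ty": -1.9},
  {"tx": 2.6, "ty": -1.9},
  {"tx": 2.6, "ty": -1.9},
  {"tx": 2.6, "ty": -1.9},
  {"tx": 2.6, "ty": -1.9},
  {"tx": 2.6, "ty": -1.9},
])

```text
invalid input
```

move_arm([
  {"tx": 2.6, "ty": -1.9},
  {"tx": 2.6, "ty": -1.9},
  {"tx": 2.6, "ty": -1.9},
  {"tx": 2.6, "ty": -1.9},
  {"tx": 2.6, "ty": -1.9},
  {"tx": 2.6, "ty": -1.9},
  {},
  {},
])

```text
invalid input
```

```bash
python3 - <<'E'
from h import *
r=plane("top",343.3,193.3,.055); c=plane("top",158.8,232.5,.05); print("roll",r,"carton",c)
cr=lambda u,v,z:plane("top",u/2.4+120,v/2.4+150,z)
print("board",[cr(*p,.03)[:2].round(4) for p in((265,100),(567,42),(589,148),(286,210))])
print("others",cr(423,130,.055),cr(330,151,.05))
# side: roll centre ; predicted pixels
print("side pred roll mid",proj("side",[r[0],r[1],.051]))
im=cv2.imread("pics/side0.png")
cv2.imwrite("pics/side_crop.png",cv2.resize(im[140:260,175:345],None,fx=4,fy=4,interpolation=cv2.INTER_CUBIC))
for P in ([.467,-.372,.034],[.352,-.381,.034]): print(proj("side",P))
snap("top","top1.png"); snap("side","side1.png")
s=arm.state(); print(s["tool_pos"],s["orientation"],s["finger_gap"],s["t"])
E
```

```text
roll [ 0.61676989 -0.16108548  0.055     ] carton [0.50184506 0.38124986 0.05      ]
board [array([0.6254, 0.1733]), array([ 0.6985, -0.2051]), array([ 0.565 , -0.2299]), array([0.4882, 0.1456])]
others [ 0.58484841 -0.02319822  0.055     ] [0.55968854 0.09022239 0.05      ]
side pred roll mid (np.float64(227.87024297659988), np.float64(199.3288598342456))
(np.float64(232.08486881571503), np.float64(165.2223694916804))
(np.float64(257.89995957335515), np.float64(155.84205269145886))
[ 0.16753772 -0.62779294  0.3032522 ] [-3.14042815e+00  5.07703444e-05  2.60833859e-01] 0.08538784894845311 0.2
```

View pics/side_crop.png

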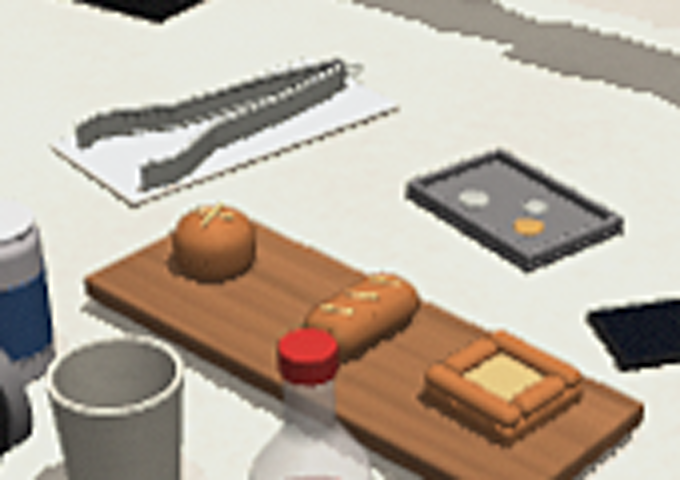

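The side view agrees: the roll is at (228.3,200.8) against a predicted (227.9,199.3), and the tongs also fit. The rows probably need all fields.

move_arm([
  {"tx": 0, "ty": 0, "tz": 0, "roll": 0.093, "claw": 1},
  {"tx": 0, "ty": 0, "tz": 0, "roll": 0.093, "claw": 1},
  {"tx": 2.6, "ty": -1.9, "tz": 0, "roll": 0, "claw": 1},
  {"tx": 2.6, "ty": -1.9, "tz": 0, "roll": 0, "claw": 1},
  {"tx": 2.6, "ty": -1.9, "tz": 0, "roll": 0, "claw": 1},
  {"tx": 2.6, "ty": -1.9, "tz": 0, "roll": 0, "claw": 1},
  {"tx": 2.6, "ty": -1.9, "tz": 0, "roll": 0, "claw": 1},
  {"tx": 2.6, "ty": -1.9, "tz": 0, "roll": 0, "claw": 1},
])

```text
t: 0.87
tool_pos: [0.3156, -0.5015, 0.3038]
orientation: [3.142, 0.0, 0.075]
force: [0.4, -0.6, -0.2]
finger_gap: 0.0852
finger_force: 0.0
```

move_arm([
  {"tx": 2.6, "ty": -1.9, "tz": 0, "roll": 0, "claw": 1},
  {"tx": 2.6, "ty": -1.9, "tz": 0, "roll": 0, "claw": 1},
  {"tx": 2.6, "ty": -1.9, "tz": 0, "roll": 0, "claw": 1},
  {"tx": 2.6, "ty": -1.9, "tz": 0, "roll": 0, "claw": 1},
  {"tx": 2.6, "ty": -1.9, "tz": 0, "roll": 0, "claw": 1},
  {"tx": 0, "ty": 0, "tz": 0, "roll": 0, "claw": 1},
  {"tx": 0, "ty": 0, "tz": 0, "roll": 0, "claw": 1},
])

```text
t: 1.45
tool_pos: [0.4391, -0.3959, 0.3037]
orientation: [-3.141, -0.0, 0.08]
force: [-0.1, -0.5, 0.1]
finger_gap: 0.0851
finger_force: 0.0
```

move_arm([
  {"tx": 1.5, "ty": -1.1, "tz": 0, "roll": 0, "claw": 1},
  {"tx": 1.5, "ty": -1.1, "tz": 0, "roll": 0, "claw": 1},
  {"tx": 0, "ty": 0, "tz": 3.5, "roll": 0, "claw": 1},
  {"tx": 0, "ty": 0, "tz": 3.5, "roll": 0, "claw": 1},
  {"tx": 0, "ty": 0, "tz": 3.5, "roll": 0, "claw": 1},
  {"tx": 0, "ty": 0, "tz": 3.5, "roll": 0, "claw": 1},
  {"tx": 0, "ty": 0, "tz": 0, "roll": 0, "claw": 1},
  {"tx": 0, "ty": 0, "tz": 0, "roll": 0, "claw": 1},
])

```text
t: 2.12
tool_pos: [0.4634, -0.3745, 0.1624]
orientation: [-3.139, 0.004, 0.073]
force: [0.7, 0.0, 0.6]
finger_gap: 0.0857
finger_force: 0.0
```

```bash
python3 - <<'E'
from h import *
s=arm.state(); print(s["tool_pos"],s["orientation"])
a=snap("side","s2.png")
cv2.imwrite("pics/s2c.png",cv2.resize(a[90:220,170:320,::-1],None,fx=4,fy=4,interpolation=cv2.INTER_CUBIC))
E
```

```text
[ 0.46344959 -0.37450649  0.16237052] [-3.13890646  0.00376208  0.07298869]
```

View pics/s2c.png

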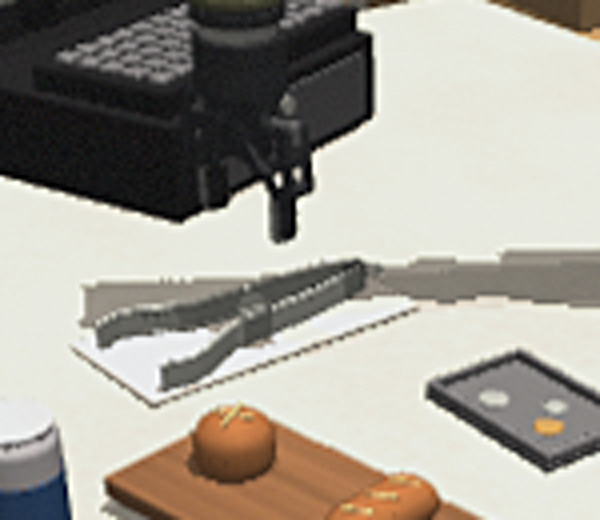

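The gripper straddles the tongs, with both strips between the fingers. Descending.

move_arm([
  {"tx": 0.4, "ty": -0.2, "tz": 2.0, "roll": 0, "claw": 1},
  {"tx": 0, "ty": 0, "tz": 2.0, "roll": 0, "claw": 1},
  {"tx": 0, "ty": 0, "tz": 1.5, "roll": 0, "claw": 1},
  {"tx": 0, "ty": 0, "tz": 1.0, "roll": 0, "claw": 1},
  {"tx": 0, "ty": 0, "tz": 0.6, "roll": 0, "claw": 1},
  {"tx": 0, "ty": 0, "tz": 0.5, "roll": 0, "claw": 1},
  {"tx": 0, "ty": 0, "tz": 0, "roll": 0, "claw": 1},
  {"tx": 0, "ty": 0, "tz": 0, "roll": 0, "claw": 1},
])

```text
t: 2.83
tool_pos: [0.4698, -0.3723, 0.0889]
orientation: [3.14, -0.001, 0.075]
force: [0.2, 0.2, 0.1]
finger_gap: 0.0851
finger_force: 0.0
```

move_arm([
  {"tx": -0.2, "ty": 0, "tz": 0.4, "roll": 0, "claw": 0.8},
  {"tx": 0, "ty": 0, "tz": 0, "roll": 0, "claw": 0.7},
  {"tx": 0, "ty": 0, "tz": 0, "roll": 0, "claw": 0.65},
  {"tx": 0, "ty": 0, "tz": 0, "roll": 0, "claw": 0.6},
  {"tx": 0, "ty": 0, "tz": 0, "roll": 0, "claw": 0.57},
  {"tx": 0, "ty": 0, "tz": 0, "roll": 0, "claw": 0.57},
  {"tx": 0, "ty": 0, "tz": 0, "roll": 0, "claw": 0.57},
  {"tx": 0, "ty": 0, "tz": 0, "roll": 0, "claw": 0.57},
], grip_force=40)

```text
t: 3.5
tool_pos: [0.4679, -0.3727, 0.0855]
orientation: [3.14, -0.001, 0.075]
force: [-1.5, -0.1, 6.4]
finger_gap: 0.0487
finger_force: 7.2
```

move_arm([
  {"tx": 0, "ty": 0, "tz": -0.5, "roll": 0, "claw": 0.57},
  {"tx": 0, "ty": 0, "tz": -1.0, "roll": 0, "claw": 0.57},
  {"tx": 0, "ty": 0, "tz": -2, "roll": 0, "claw": 0.57},
  {"tx": 0, "ty": 0, "tz": -2.5, "roll": 0, "claw": 0.57},
  {"tx": 0, "ty": 0, "tz": -2.5, "roll": 0, "claw": 0.57},
  {"tx": 0, "ty": 0, "tz": -2, "roll": 0, "claw": 0.57},
  {"tx": 0, "ty": 0, "tz": 0, "roll": 0, "claw": 0.57},
  {"tx": 0, "ty": 0, "tz": 0, "roll": 0, "claw": 0.57},
])

```text
t: 4.17
tool_pos: [0.4678, -0.3721, 0.1904]
orientation: [3.14, -0.002, 0.075]
force: [-0.9, 0.8, -2.0]
finger_gap: 0.0488
finger_force: 5.2
```

```bash
python3 - <<'E'
from h import *
s=arm.state(); print(s["tool_pos"],s["orientation"],s["force"],s["finger_force"],s["torque"])
a=snap("side","s3.png"); b=snap("top","t3.png")
A=cv2.resize(a[70:200,140:320,::-1],None,fx=3,fy=3,interpolation=cv2.INTER_CUBIC)
B=cv2.convertScaleAbs(cv2.resize(b[180:300,360:460,::-1],None,fx=2.5,fy=2.5,interpolation=cv2.INTER_CUBIC),alpha=1.6)
C=np.zeros((390,800,3),np.uint8);C[:,:540]=A;C[:300,545:795]=B
cv2.imwrite("pics/c3.png",C)
E
```

```text
[ 0.46783983 -0.37213656  0.19044688] [ 3.13960149e+00 -1.95814665e-03  7.49592848e-02] [-0.87764985  0.76796912 -2.04528571] 5.215941220521927 [0.0246182  0.03591914 0.03850771]
```

View pics/c3.png

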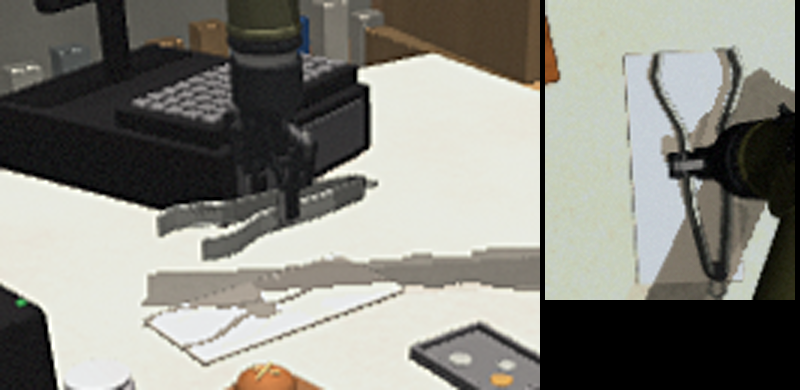

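The tongs hang level in the grip, with their tips at about (402,200) and (437,200) in the top view. Now checking the tip offset from the TCP.

```bash
python3 - <<'E'
from h import *
s=arm.state(); p=s["tool_pos"]; y=s["orientation"][2]; R=np.array([[np.cos(y),np.sin(y)],[-np.sin(y),np.cos(y)]])
z=p[2]-.0775+.026
for n,u,v in(("L",402,200),("R",436.8,200),("hinge",428.4,291.2)):
    q=plane("top",u,v,z); print(n,q.round(4),"rel tongs axes",(R@(q-p)[:2]).round(4))
g=cv2.cvtColor(cv2.imread("pics/t3.png"),cv2.COLOR_BGR2GRAY)
for v in range(197,215,2):
    xs=[u for u in range(395,445) if g[v,u]<60]; 
    if xs: print(v,xs[0],xs[-1],(R@(plane("top",xs[0],v,z)-p)[:2]).round(4),(R@(plane("top",xs[-1]+1,v,z)-p)[:2]).round(4))
E
```

```text
L [ 0.5874 -0.3098  0.1364] rel tongs axes [0.125  0.0524]
R [ 0.5874 -0.4062  0.1364] rel tongs axes [ 0.1178 -0.0438]
hinge [ 0.3408 -0.3755  0.1364] rel tongs axes [-0.1258  0.0053]
201 433 435 [ 0.1159 -0.0329] [ 0.1153 -0.0413]
203 403 435 [0.1166 0.0505] [ 0.1098 -0.0406]
205 403 436 [0.1112 0.0511] [ 0.1041 -0.0428]
207 403 437 [0.1057 0.0516] [ 0.0984 -0.045 ]
209 402 437 [0.1005 0.055 ] [ 0.093  -0.0443]
211 402 437 [0.095  0.0555] [ 0.0875 -0.0437]
213 403 436 [0.0894 0.0533] [ 0.0823 -0.0403]
```

move_arm([
  {"tx": 0, "ty": 0, "tz": 0, "roll": -0.06, "claw": 0.57},
  {"tx": 0, "ty": 0, "tz": 0, "roll": -0.055, "claw": 0.57},
  {"tx": 1.5, "ty": -2.9, "tz": 0, "roll": 0, "claw": 0.57},
  {"tx": 1.5, "ty": -2.9, "tz": 0, "roll": 0, "claw": 0.57},
  {"tx": 1.5, "ty": -2.9, "tz": 0, "roll": 0, "claw": 0.57},
  {"tx": 1.5, "ty": -2.9, "tz": 0, "roll": 0, "claw": 0.57},
  {"tx": 1.5, "ty": -2.9, "tz": 0, "roll": 0, "claw": 0.57},
  {"tx": 1.4, "ty": -2.9, "tz": 0, "roll": 0, "claw": 0.57},
])

```text
t: 4.93
tool_pos: [0.5212, -0.1823, 0.1871]
orientation: [-3.14, 0.003, 0.19]
force: [1.1, 0.6, -1.3]
finger_gap: 0.0489
finger_force: 5.2
```

move_arm([
  {"tx": 0, "ty": 0, "tz": 0, "roll": 0, "claw": 0.57},
  {"tx": 0, "ty": 0, "tz": 0, "roll": 0, "claw": 0.57},
  {"tx": 0, "ty": 0, "tz": 0, "roll": 0, "claw": 0.57},
])

```text
t: 5.18
tool_pos: [0.521, -0.1845, 0.1876]
orientation: [-3.141, 0.002, 0.19]
force: [0.1, -0.9, -1.7]
finger_gap: 0.0488
finger_force: 5.2
```

```bash
python3 - <<'E'
from h import *
s=arm.state(); p=s["tool_pos"]; y=s["orientation"][2]; print(p,s["orientation"],s["finger_force"])
R=np.array([[np.cos(y),np.sin(y)],[-np.sin(y),np.cos(y)]])
b=snap("top","t4.png")[:,:,::-1]; z=p[2]-.0775+.026
print("roll rel",R@(np.array([.617,-.161])-p[:2]))
g=cv2.cvtColor(np.ascontiguousarray(b),cv2.COLOR_BGR2GRAY); S=b.max(2).astype(int)-b.min(2)
cv2.imwrite("pics/t4c.png",cv2.convertScaleAbs(cv2.resize(b[150:270,290:420],None,fx=4.5,fy=4.5,interpolation=cv2.INTER_CUBIC),alpha=1.6))
for q in ([.097,.054],[.097,-.046],[.097,.004]): print(proj("top",list(p[:2]+R.T@np.array(q))+[z]))
E
```

```text
[ 0.52099476 -0.18447411  0.18756277] [-3.14082699e+00  2.44696521e-03  1.90086942e-01] 5.213885307312012
roll rel [0.09871127 0.00491165]
(np.float64(330.04696729549715), np.float64(193.22462614662535))
(np.float64(365.825303219766), np.float64(186.3676682392317))
(np.float64(347.97119216405065), np.float64(189.7885605380256))
```

View pics/t4c.png

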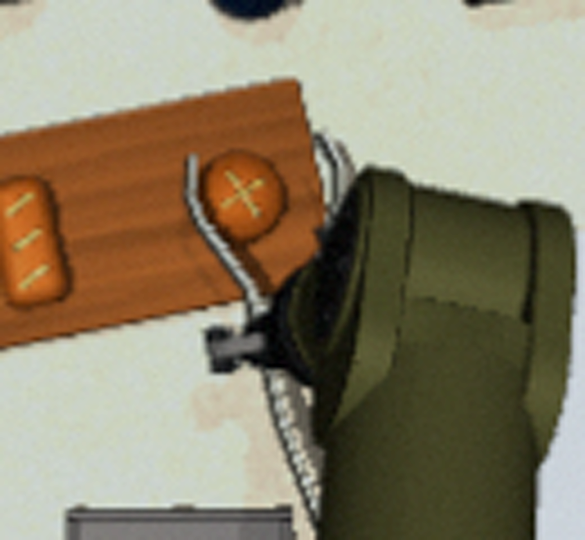

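The tongs are centred over the roll: the outer edges sit at about 331.6 and 364.4 px, and the roll shows at 343 px, as expected for its lower height. Lowering.

move_arm([
  {"tx": 0.1, "ty": -0.1, "tz": 1.2, "roll": 0, "claw": 0.57},
  {"tx": 0, "ty": 0, "tz": 1.2, "roll": 0, "claw": 0.57},
  {"tx": 0, "ty": 0, "tz": 1.2, "roll": 0, "claw": 0.57},
  {"tx": 0, "ty": 0, "tz": 1.2, "roll": 0, "claw": 0.57},
  {"tx": 0, "ty": 0, "tz": 1.2, "roll": 0, "claw": 0.57},
  {"tx": 0, "ty": 0, "tz": 1.2, "roll": 0, "claw": 0.57},
  {"tx": 0, "ty": 0, "tz": 0, "roll": 0, "claw": 0.57},
  {"tx": 0, "ty": 0, "tz": 0, "roll": 0, "claw": 0.57},
])

```text
t: 5.9
tool_pos: [0.5221, -0.1829, 0.1158]
orientation: [-3.14, 0.002, 0.19]
force: [0.1, 0.0, -0.6]
finger_gap: 0.0485
finger_force: 5.2
```

```bash
python3 - <<'E'
from h import *
s=arm.state(); print(s["tool_pos"],s["orientation"],s["force"])
a=snap("side","s5.png")
cv2.imwrite("pics/s5c.png",cv2.resize(a[130:250,180:300,::-1],None,fx=5,fy=5,interpolation=cv2.INTER_CUBIC))
E
```

```text
[ 0.5220913  -0.18285884  0.11577501] [-3.14033982e+00  1.70424133e-03  1.89916464e-01] [ 0.07764625  0.00319634 -0.63617104]
```

View pics/s5c.png

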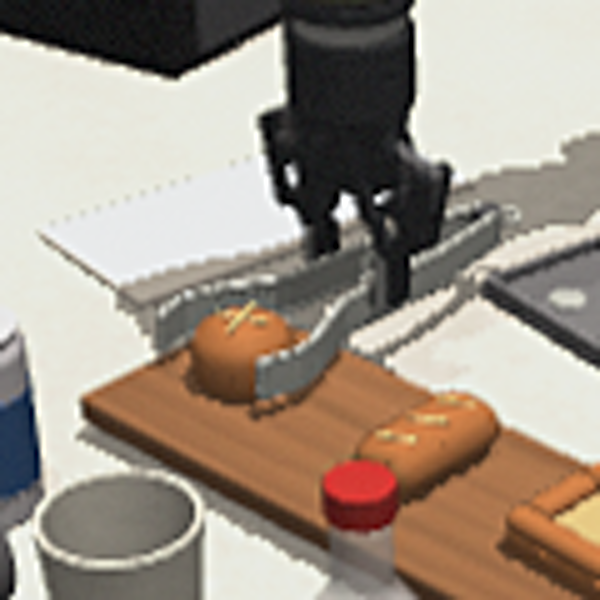

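The roll sits between both scoops, clear of the board and the finger roll. Closing.

move_arm([
  {"tx": 0, "ty": 0, "tz": 0, "roll": 0, "claw": 0.52},
  {"tx": 0, "ty": 0, "tz": 0, "roll": 0, "claw": 0.48},
  {"tx": 0, "ty": 0, "tz": 0, "roll": 0, "claw": 0.44},
  {"tx": 0, "ty": 0, "tz": 0, "roll": 0, "claw": 0.41},
  {"tx": 0, "ty": 0, "tz": 0, "roll": 0, "claw": 0.38},
  {"tx": 0, "ty": 0, "tz": 0, "roll": 0, "claw": 0.35},
  {"tx": 0, "ty": 0, "tz": 0, "roll": 0, "claw": 0.32},
  {"tx": 0, "ty": 0, "tz": 0, "roll": 0, "claw": 0.3},
], grip_force=45)

```text
t: 6.62
tool_pos: [0.5229, -0.1832, 0.1171]
orientation: [3.141, -0.001, 0.19]
force: [-0.6, 0.1, -0.6]
finger_gap: 0.0317
finger_force: 44.5
```

move_arm([
  {"tx": 0, "ty": 0, "tz": 0, "roll": 0, "claw": 0.25},
  {"tx": 0, "ty": 0, "tz": 0, "roll": 0, "claw": 0.2},
  {"tx": 0, "ty": 0, "tz": 0, "roll": 0, "claw": 0.2},
  {"tx": 0, "ty": 0, "tz": 0, "roll": 0, "claw": 0.2},
  {"tx": 0, "ty": 0, "tz": 0, "roll": 0, "claw": 0.2},
])

```text
t: 7.03
tool_pos: [0.5228, -0.1832, 0.117]
orientation: [3.141, -0.0, 0.19]
force: [0.8, -0.4, 0.1]
finger_gap: 0.032
finger_force: 44.6
```

The gap stopped at 32 mm, which matches the 60 mm roll. Lifting.

move_arm([
  {"tx": 0, "ty": 0, "tz": -0.5, "roll": 0, "claw": 0.2},
  {"tx": 0, "ty": 0, "tz": -1, "roll": 0, "claw": 0.2},
  {"tx": 0, "ty": 0, "tz": -1.5, "roll": 0, "claw": 0.2},
  {"tx": 0, "ty": 0, "tz": -2, "roll": 0, "claw": 0.2},
  {"tx": 0, "ty": 0, "tz": -2.5, "roll": 0, "claw": 0.2},
  {"tx": 0, "ty": 0, "tz": -2.5, "roll": 0, "claw": 0.2},
  {"tx": 0, "ty": 0, "tz": -2, "roll": 0, "claw": 0.2},
  {"tx": 0, "ty": 0, "tz": 0, "roll": 0, "claw": 0.2},
])

```text
t: 7.7
tool_pos: [0.5247, -0.1836, 0.2424]
orientation: [3.137, -0.007, 0.19]
force: [1.2, -1.2, -0.8]
finger_gap: 0.0316
finger_force: 44.8
```

```bash
python3 - <<'E'
from h import *
s=arm.state(); print(s["tool_pos"],s["orientation"],s["force"],s["finger_gap"])
a=snap("side","s6.png")
cv2.imwrite("pics/s6c.png",cv2.resize(a[100:240,180:320,::-1],None,fx=4,fy=4,interpolation=cv2.INTER_CUBIC))
E
```

```text
[ 0.52473718 -0.18356059  0.24236615] [ 3.1367205  -0.00678979  0.18991905] [ 1.23127365 -1.17953162 -0.75134879] 0.0315965477080554
```

View pics/s6c.png

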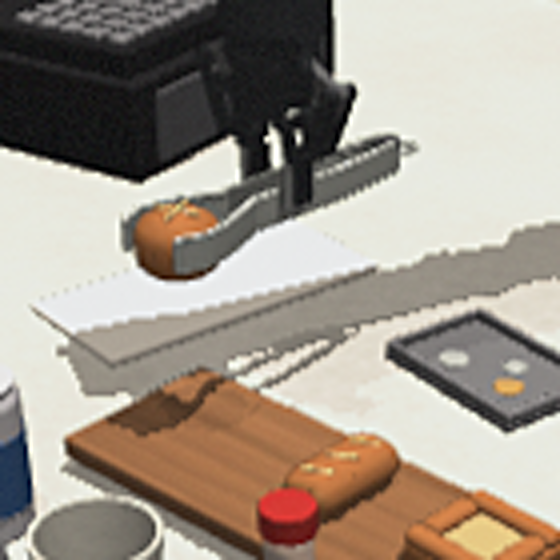

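The roll is firmly in the tongs and the other pastries have not moved. Carrying it to the carton now (about −1.3 cm in tx, −55.5 cm in ty).

move_arm([
  {"tx": 0, "ty": -0.8, "tz": 0, "roll": 0, "claw": 0.2},
  {"tx": 0, "ty": -1.6, "tz": 0, "roll": 0, "claw": 0.2},
  {"tx": 0, "ty": -2.4, "tz": 0, "roll": 0, "claw": 0.2},
  {"tx": 0, "ty": -2.4, "tz": 0, "roll": 0, "claw": 0.2},
  {"tx": 0, "ty": -2.4, "tz": 0, "roll": 0, "claw": 0.2},
  {"tx": 0, "ty": -2.4, "tz": 0, "roll": 0, "claw": 0.2},
  {"tx": 0, "ty": -2.4, "tz": 0, "roll": 0, "claw": 0.2},
  {"tx": 0, "ty": -2.4, "tz": 0, "roll": 0, "claw": 0.2},
])

```text
t: 8.42
tool_pos: [0.4889, -0.0153, 0.2352]
orientation: [-3.14, 0.003, 0.191]
force: [0.7, 0.0, -1.8]
finger_gap: 0.0319
finger_force: 44.8
```

move_arm([
  {"tx": 0, "ty": -2.4, "tz": 0, "roll": 0, "claw": 0.2},
  {"tx": 0, "ty": -2.4, "tz": 0, "roll": 0, "claw": 0.2},
  {"tx": 0, "ty": -2.4, "tz": 0, "roll": 0, "claw": 0.2},
  {"tx": 0, "ty": -2.4, "tz": 0, "roll": 0, "claw": 0.2},
  {"tx": 0, "ty": -2.4, "tz": 0, "roll": 0, "claw": 0.2},
  {"tx": 0, "ty": -2.4, "tz": 0, "roll": 0, "claw": 0.2},
  {"tx": 0, "ty": -2.4, "tz": 0, "roll": 0, "claw": 0.2},
  {"tx": 0, "ty": -2.4, "tz": 0, "roll": 0, "claw": 0.2},
])

```text
t: 9.08
tool_pos: [0.4522, 0.1725, 0.2353]
orientation: [3.141, 0.003, 0.191]
force: [0.5, 0.1, -1.7]
finger_gap: 0.0317
finger_force: 44.8
```

move_arm([
  {"tx": -0.2, "ty": -2.4, "tz": 0, "roll": 0, "claw": 0.2},
  {"tx": -0.2, "ty": -2.4, "tz": 0, "roll": 0, "claw": 0.2},
  {"tx": -0.2, "ty": -2.4, "tz": 0, "roll": 0, "claw": 0.2},
  {"tx": -0.2, "ty": -2.4, "tz": 0, "roll": 0, "claw": 0.2},
  {"tx": 0, "ty": -2.4, "tz": 0, "roll": 0, "claw": 0.2},
  {"tx": 0, "ty": -2.4, "tz": -0.2, "roll": 0, "claw": 0.2},
  {"tx": 0, "ty": -1.6, "tz": 0, "roll": 0, "claw": 0.2},
  {"tx": 0, "ty": -0.8, "tz": 0, "roll": 0, "claw": 0.2},
])

```text
t: 9.75
tool_pos: [0.4117, 0.3369, 0.2377]
orientation: [-3.141, 0.003, 0.195]
force: [0.6, 1.4, -1.8]
finger_gap: 0.0316
finger_force: 44.8
```

move_arm([
  {"tx": 0, "ty": 0, "tz": 0, "roll": 0, "claw": 0.2},
  {"tx": 0, "ty": 0, "tz": 0, "roll": 0, "claw": 0.2},
  {"tx": 0, "ty": 0, "tz": 0, "roll": 0, "claw": 0.2},
  {"tx": 0, "ty": 0, "tz": 0, "roll": 0, "claw": 0.2},
])

```text
t: 10.08
tool_pos: [0.4156, 0.3324, 0.2385]
orientation: [3.14, 0.001, 0.188]
force: [0.6, -0.5, -1.9]
finger_gap: 0.0315
finger_force: 44.9
```

```bash
python3 - <<'E'
from h import *
s=arm.state(); print(s["tool_pos"],s["orientation"],s["q"])
b=snap("top","t7.png")[:,:,::-1]; a=snap("side","s7.png")[:,:,::-1]
C=np.zeros((480,800,3),np.uint8)
C[:,:400]=cv2.convertScaleAbs(cv2.resize(b[160:280,100:200],(400,480),interpolation=cv2.INTER_CUBIC),alpha=1.6)
C[:400,400:]=cv2.resize(a[150:350,320:520],(400,400),interpolation=cv2.INTER_CUBIC)
cv2.imwrite("pics/c7.png",C); print(proj("top",[.502,.381,.17]),proj("side",[.502,.381,.17]))
E
```

```text
[0.41557556 0.33242951 0.23845777] [3.14023489e+00 5.44244340e-04 1.87692648e-01] [ 0.05996876  0.19991676 -0.86473296  1.80412518  0.16293278  1.21238408
 -2.23570926]
(np.float64(145.08631934029447), np.float64(230.69832764170982)) (np.float64(419.70283406805345), np.float64(239.8480668313266))
```

View pics/c7.png

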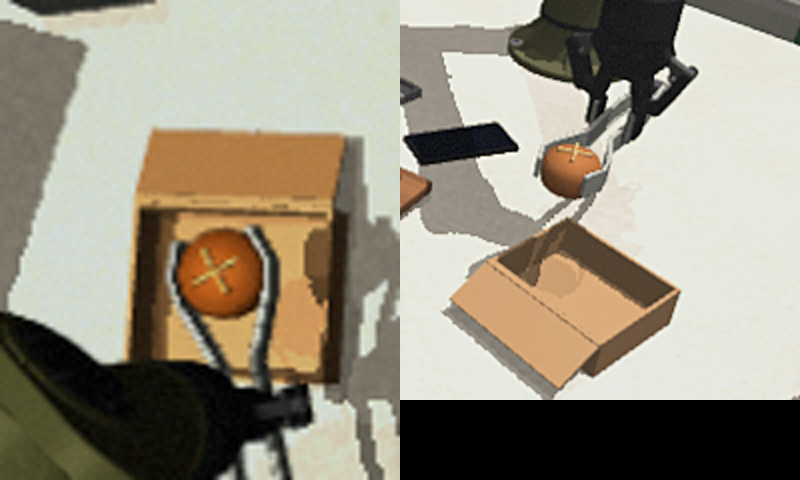

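The roll is at (154.8,228) in the top view against a target of (145,230.7), so it needs about 2.7 cm more in +y and 0.8 cm back.

move_arm([
  {"tx": -0.1, "ty": -0.8, "tz": 0, "roll": 0, "claw": 0.2},
  {"tx": -0.2, "ty": -1.2, "tz": 0, "roll": 0, "claw": 0.2},
  {"tx": -0.1, "ty": -0.8, "tz": 0, "roll": 0, "claw": 0.2},
  {"tx": 0, "ty": 0, "tz": 0, "roll": 0, "claw": 0.2},
  {"tx": 0, "ty": 0, "tz": 0, "roll": 0, "claw": 0.2},
  {"tx": 0, "ty": 0, "tz": 0, "roll": 0, "claw": 0.2},
  {"tx": 0, "ty": 0, "tz": 0, "roll": 0, "claw": 0.2},
  {"tx": 0, "ty": 0, "tz": 0, "roll": 0, "claw": 0.2},
])

```text
t: 10.85
tool_pos: [0.4063, 0.3601, 0.2388]
orientation: [3.141, 0.0, 0.189]
force: [-0.4, 0.1, -1.8]
finger_gap: 0.0319
finger_force: 44.9
```

```bash
python3 - <<'E'
from h import *
s=arm.state(); print(s["tool_pos"],s["orientation"],s["joint_velocities"].round(3))
b=snap("top","t8.png"); hsv=cv2.cvtColor(b,cv2.COLOR_RGB2HSV)
m=((hsv[...,1]>185)&(hsv[...,0]<18)&(hsv[...,2]>50)).astype(np.uint8); m[:, :125]=0;m[:,185:]=0;m[:205]=0;m[262:]=0
m=cv2.morphologyEx(m,cv2.MORPH_OPEN,np.ones((5,5)))
n,l,st,c=cv2.connectedComponentsWithStats(m)
for k in range(1,n): print(st[k],c[k],plane("top",*c[k],.17))
E
```

```text
[0.40631009 0.36011492 0.23878834] [3.14112440e+00 6.08472188e-05 1.88885195e-01] [-0.001 -0.001 -0.003 -0.001 -0.001 -0.001 -0.002]
[137 221  17  22 238] [145.98739496 232.08403361] [0.49833105 0.37844858 0.17      ]
[135 227   5   6  30] [137.  229.5] [0.50512124 0.40306066 0.17      ]
```

The roll is within a few millimetres of the carton centre and its underside is about 10 cm above the rim. The arm is still, so I'm handing the job in.

```bash
python3 -c "
from rig import arm
print(arm.job_done())"
```

```text
the job is handed in; nothing more can be done
None
```

The job is handed in: the round roll is held in the tongs within about 5 mm of the carton's centre, its underside about 10 cm above the rim; the gripper held only the tongs throughout, and the run took about 11 s.

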